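# Spatula a round biscuit off the baking tray and pack it in the tin

## Task

Slide the spatula under the round biscuit from the open front of the baking tray, lift it out on the blade without touching it with the fingers, and set the loaded spatula down on the open counter clear of the tray. Let go of the spatula, take the biscuit off the blade by its edges and lay it gently, flat and same side up, on the floor of the open tin. Leave the spatula lying flat on the counter, do not drop the biscuit, and leave the oblong biscuit and everything else on the counter where it is.

Things in the scene. Friction and masses are not known exactly. Their poses are not given: they have to be found in the camera images.
- spatula: Dark steel spatula, dark silicone handle, 253 mm long, 0.16 kg, loose. Origin: centre of the blade's underside; x forward to the straight front edge, z up. Blade 110 (x) x 56 (y) x 2 mm. A bent shank rises from its back edge to the handle: a level bar 20 mm wide, 18 mm high, x = -98 to -198 mm, centre line 46 mm above the underside. Lies stable on its blade, empty or loaded, handle in the air.
- spatula_grip (a point): Grip point on the spatula's handle: on its centre line, 46 mm above the underside of the blade, at x = -130 mm in the spatula's frame (nearer the blade than the middle of the handle). Axes as the spatula's.
- biscuit: Round, hard, flat biscuit, 68 mm diameter, 14 mm thick, about 45 g, loose. Lower rim bevelled: underside 54 mm across, full 68 mm from 5 to 12 mm height. Origin: centre of its underside, z up. It lies flat on the tray floor in either of the two lanes, near the back rim.
- oblong: Oblong flat biscuit, 86 x 44 x 14 mm, 50 g, loose, in the other lane of the tray. Origin: centre of its underside, x along its length, z up. To be left where it is.
- tray: Aluminium baking tray, fixed, 150 (x) x 204 mm (y), two lanes. Origin: centre of its underside, on the counter; x from the open rimless front (-75 mm, looks about to world -y) to the back rim (inner face +71 mm, it stops a pushed biscuit). Floor top 3 mm above the origin. Lanes 96 mm wide, centred at y = +50 and -50 mm, between 4 mm thick rims; side, middle and back rims 14 mm high.
- tin: Open rectangular steel tin without a lid, fixed to the counter, empty, 170 (x) x 120 (y) x 45 mm high, walls and floor 4 mm thick (inside 162 x 112 mm). Origin: centre of its underside, on the counter; x along its long side, z up.
- tin_in (a point): Centre of the tin's inner floor, about 4 mm above the counter; axes as the tin's.
- bowl: Glass mixing bowl, 190 mm across the rim, 85 mm high; bystander. Origin: centre of its underside.
- plate: Blue melamine plate, 170 mm across, 20 mm high; bystander. Origin: centre of its underside.
- canister: Closed aluminium canister with lever-clamp lid, 106 mm diameter, 143 mm high; bystander. Origin: centre of its underside.
- whisk: Wire whisk with a grey silicone handle, about 280 mm long, up to 58 mm high, lying down; bystander. Origin: on the counter under its middle, x from the handle to the wires.
- cup: Small white cup, 68 mm diameter, 55 mm high; bystander. Origin: centre of its underside.
- jar: Amber glass jar with a metal cap, 60 mm diameter, 100 mm high; bystander. Origin: centre of its underside.

How it is judged:
On the way, in this order (a step that is already met when the one before it is completed fails the run):
1. The round biscuit is lifted on the spatula's blade, its underside more than 35 mm above the counter, with no finger touching it (contact force between spatula and biscuit above 0.02 N and x of biscuit in the frame of spatula between -0.05 and 0.06 m and y of biscuit in the frame of spatula between -0.035 and 0.035 m and z of biscuit in the frame of spatula between -0.004 and 0.012 m and height (world z) of biscuit above 0.035 m and angle between biscuit's own z axis and vertical below 0.3 rad and contact force between the fingers and biscuit below 0.02 N), for 0.2 s.
2. The loaded spatula lies released on the counter clear of the tray (biscuit more than 110 mm from the tray's centre), blade flat, biscuit still on it, both at rest (contact force between spatula and biscuit above 0.02 N and x of biscuit in the frame of spatula between -0.05 and 0.06 m and y of biscuit in the frame of spatula between -0.035 and 0.035 m and z of biscuit in the frame of spatula between -0.004 and 0.012 m and height (world z) of spatula below 0.006 m and angle between spatula's own z axis and vertical below 0.1 rad and contact force between the fingers and spatula below 0.02 N and contact force between spatula and tray below 0.02 N and horizontal distance between biscuit and tray above 0.11 m and linear speed of biscuit below 0.02 m/s), for 0.2 s.
3. The biscuit is taken off the blade by the fingers and lifted more than 35 mm above the counter (contact force between the fingers and biscuit above 0.5 N and contact force between spatula and biscuit below 0.02 N and height (world z) of biscuit above 0.035 m), for 0.1 s.
At the end, for the whole second after the job is handed in: Round biscuit released, at rest on the tin's floor (within 5 mm), same side up, level within 0.12 rad; spatula at rest flat on the counter (blade under 8 mm high, within 0.15 rad of level), over 110 mm from the tray's centre; oblong biscuit within 20 mm, bystanders within 40 mm of their starts (x of biscuit in the frame of tin between -0.06 and 0.06 m and y of biscuit in the frame of tin between -0.04 and 0.04 m and z of biscuit in the frame of tin between 0 and 0.009 m and angle between biscuit's own z axis and vertical below 0.12 rad and linear speed of each of biscuit, spatula below 0.02 m/s and height (world z) of spatula below 0.008 m and angle between spatula's own z axis and vertical below 0.15 rad and horizontal distance between spatula and tray above 0.11 m); the robot touches nothing.
It fails at once if The biscuit is dropped (free fall of more than about 2 cm) (linear speed of biscuit above 0.65 m/s and contact force between anything else and biscuit below 0.01 N).
It fails at once if The oblong biscuit is moved more than 20 mm (distance of oblong from where it was at the start of the episode above 0.02 m).
It fails at once if A bystander (bowl, plate, canister, whisk, cup or jar) is moved more than 40 mm (distance of any of bowl, plate, canister, whisk, cup, jar from where it was at the start of the episode above 0.04 m).
It also fails if it takes over 67 s, if anything falls off the work surface, if the arm or the gripper's body presses on something with over 40 N, if the wrist force passes 120 N, or if a joint passes its speed limit or range.

## Robot

A 6-joint arm with a two-finger parallel gripper is mounted at the origin on the work surface. World frame = base frame: x ahead of the robot, y to its left, z up, the work surface at z = 0. Lengths are in m, angles in rad, forces in N, time in s.
With the tool pointing down it reaches from about 0.375 to 0.975 m from the base axis. Payload 3.8 kg.
Tool frame: the origin (TCP) lies at the centre of the arm's flange, where the gripper is bolted on; the fingertips stand 173 mm ahead of it and the grasp point (between the pads) lies 155 mm ahead of it (bot.tip_reach is the distance from the TCP to the fingertips, in m); z points along the fingers, y is the line along which they close (so a half turn about z gives the same grasp; the last joint's range is limited). The gripper opens to 85 mm and grips with 20 to 120 N. Pads are 22 mm wide; open, the fingers measure 114 mm over their backs; the gripper's body (76 mm by 85 mm) begins 54 mm behind the grasp point. The pads swing forward as they close: fully open they stand 13 mm farther back than shut.
Start: joints at [1.18, 0.264, 1.604, -0, 1.274, -0.037], TCP at [0.234, 0.633, 0.405] pointing down, gripper open.
Joint ranges: [-2.63, 2.63], [-0.94, 2.18], [0.31, 2.57], [-1.31, 4.45], [0, 2.66], [-2.55, 2.55]. Speed limits (rad/s): [2.57, 2.57, 3.14, 3.14, 3.14, 3.14].

## Interface

Orientations are given as a rotation vector (axis times angle).
In Python, from workcell import bot gives the robot as it stands.
- The arm moves only by the tool drive_tool, never from a script. Its arguments are lists of equal length, an entry for each row: "claw": the finger opening in mm, from 0 to 85.4; "slide": the shift along the world's x, y, z each as a share of 0.5 m, from -1 to 1, a list of three; "yaw": the turn about the world's z as a share of 180 degrees, from -1 to 1. A call has 1 to 8 rows; each row is the pose to reach, as a shift and turn from the pose commanded when the call began, turning the shorter way round; what a row does not reach only later rows make up. A row lasts 1/12 s, in which the tool goes at most 41.7 mm and 7.16 degrees, less where a joint would pass 70% of its speed; a pose out of reach is approached as far as the arm can. A call with a number of a shift or a turn outside -1 to 1 is refused whole. A call with a gripper value outside its range is refused whole. The fingers move at their own pace and stop on an object; "newtons" is the grip in N (left out, the last holds). Time passes only in rows, so rows that repeat a pose let the fingers close. It gives the time, the measured TCP pose, the force, the opening and the grip force at its end, in the units of the state.
- bot.read_state(): the state, without advancing time (a new reading comes with each control period).
- bot.read_camera(name): name is "scene" or "top"; returns a dict with "color" (480x640x3 uint8, red, green, blue), "depth" (480x640 float32, m along the optical axis (not along the pixel's ray), 0 where there is no reading), "mtx" (3x3 intrinsics, pixels), "k1" (the pictures are not rectified: a ray, as slopes to the right and down, at radius r is drawn at 1 + k1 r^2 times it, then the intrinsics apply), "eye" and "rotation" of the camera in the world. Camera axes: x right, y up, looking along -z (the intrinsics and any distortion apply to the point x, -y, -z); pixel columns grow to the right and rows downward; lengths in m; the calibration is good to about 2 mm. A picture is of the moment at which its call begins.
- bot.finish_job(): hands the job in; it is judged then, once.
The state is a dict: "time": time; "q": joint angles; "joint_vel": joint speeds; "joint_torque": joint torques, N m; "tool_pos": TCP position; "tcp_rot": TCP orientation; "wrist_force": force on the tool from outside, world axes, zero at the start; "torque": the same for the moment, N m; "width": opening from 0.0 (shut) to 1.0 (fully open); "grip_force": force on a finger pad.
Only numpy, scipy, OpenCV 4.12 (cv2) and the standard library are available. Lean on these libraries where they do the work, as an engineer would, in place of code of your own. Each camera call takes 0.05 s, during which the arm holds its last target. There are 200 camera calls.

## Working session

There is one attempt and no reset: what is moved stays moved. The work goes in short steps, Python scripts to look and compute and a tool call to move; the robot and the scene stay as the last step left them, time stands still between calls to the robot, and variables do not carry over. Pictures are saved under pics/ and viewed, at most 12 in all, crops included, and the job is handed in when it is done.

Besides the shell and the picture viewer there is one more tool, called as name([rows], argument=value, ...), one row to a line, values as JSON. drive_tool: Moves the arm, as the interface text tells. Shift numbers are shares of 0.5 m and turn numbers shares of 180 degrees, none past 1 either way. Its arguments: {"type":"object","properties":{"claw":{"type":"array","items":{"type":"number"}},"slide":{"type":"array","items":{"type":"array","items":{"type":"number"}}},"yaw":{"type":"array","items":{"type":"number"}},"newtons":{"type":"number"}},"required":["claw","slide","yaw"]}

```bash
ls; mkdir -p pics
cat > h.py <<'E'
import numpy as np, cv2, pickle
from workcell import bot
def grab(n):
    c=bot.read_camera(n); pickle.dump(c,open(f'{n}.pkl','wb')); return c
def load(n): return pickle.load(open(f'{n}.pkl','rb'))
def rays(c,uv):
    uv=np.asarray(uv,float).reshape(-1,2); k=np.array([c['k1'],0,0,0.])
    s=cv2.undistortPoints(uv.reshape(-1,1,2),np.array(c['mtx'],float),k).reshape(-1,2)
    return np.c_[s[:,0],-s[:,1],-np.ones(len(s))]@np.array(c['rotation']).T
def atz(c,uv,z):
    r=rays(c,uv); e=np.array(c['eye']); return e+r*((z-e[2])/r[:,2])[:,None]
def cloud(c):
    v,u=np.mgrid[0:480,0:640]; r=rays(c,np.c_[u.ravel(),v.ravel()])
    P=np.array(c['eye'])+r*c['depth'].ravel()[:,None]; P[c['depth'].ravel()==0]=np.nan
    return P.reshape(480,640,3)
def proj(c,P):
    p=(np.atleast_2d(P)-np.array(c['eye']))@np.array(c['rotation'])
    s=np.c_[p[:,0],-p[:,1]]/-p[:,2:]; s*=1+c['k1']*(s**2).sum(1,keepdims=True)
    m=np.array(c['mtx']); return s@m[:2,:2].T+m[:2,2]
E
python3 - <<'E'
from h import *
for n in('scene','top'):
    c=grab(n); cv2.imwrite(f'pics/{n}0.png',c['color'][...,::-1]); print(n,c['eye'],c['rotation'],c['mtx'],c['k1'])
print(bot.read_state())
E
```

```text
pics
scene [ 1.20236432 -0.07193565  0.66591215] [0.68539581 0.56193818 1.31292648] [[447.58894431   0.         312.23425487]
 [  0.         447.58894431 235.52823055]
 [  0.           0.           1.        ]] -0.10037268869192084
top [0.22780353 0.0690863  1.56403672] [ 0.17362808 -0.18481199 -1.66306956] [[603.56457448   0.         322.87308807]
 [  0.         603.56457448 231.89013826]
 [  0.           0.           1.        ]] -0.18601740604429864
{'time': 0.1, 'q': array([ 1.18009779e+00,  2.64665748e-01,  1.60524564e+00, -1.12275791e-05,
        1.27371618e+00, -3.68969113e-02]), 'joint_vel': array([-0.00125342, -0.0002367 , -0.00415343, -0.00051089, -0.00103382,
       -0.00138276]), 'joint_torque': array([-6.22819935e-04, -5.16699493e+01, -3.68591774e+01, -9.56178496e-05,
        6.25175293e-03,  1.15434293e-05]), 'tool_pos': array([0.23374601, 0.63289922, 0.40348988]), 'tcp_rot': array([-0.55277672, -3.09214906,  0.00312682]), 'wrist_force': array([ 0.25773174, -0.46308719, -1.17264754]), 'torque': array([-0.01919152, -0.00012779, -0.05780718]), 'grip_force': 0.0, 'width': 1.0041748486250275}
```

Rotation is a rotation vector; I'll convert it.

```bash
sed -i "s/c=bot.read_camera(n); /c=bot.read_camera(n); c['rotation']=cv2.Rodrigues(np.array(c['rotation'],float))[0]; /" h.py
python3 - <<'E'
import pickle,cv2,numpy as np
for n in('scene','top'):
    c=pickle.load(open(n+'.pkl','rb')); c['rotation']=cv2.Rodrigues(np.array(c['rotation'],float))[0]; pickle.dump(c,open(n+'.pkl','wb'))
E
```

```text
(no output)
```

View pics/top0.png

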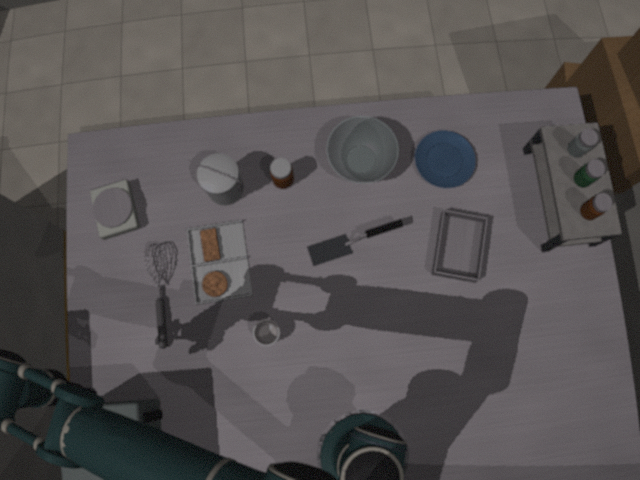

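View pics/scene0.png

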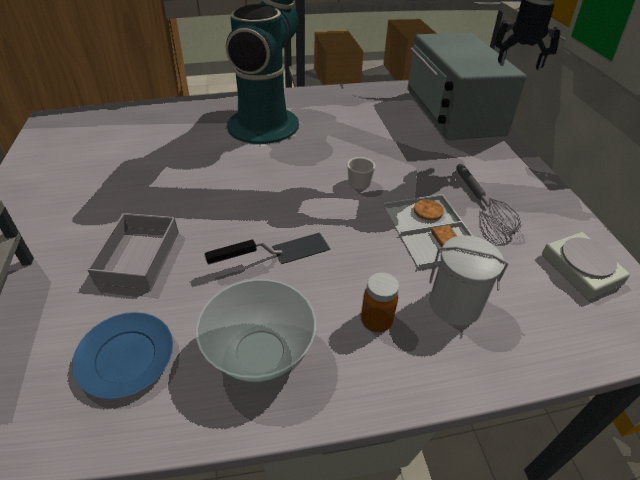

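The top view shows the tray at (190–250, 222–300), its open side facing right. The round biscuit is at (216,284), the oblong at (209,244), the spatula blade at (330,250) with its handle end at (410,219), the tin at (462,244) and the cup at (266,331). The scene view confirms this layout. Next I'll make a rectified mm-scale map.

Run:
```python
from h import *
def ortho(n,z,x0,x1,y0,y1,s,out):
    c=load(n); xs=np.arange(x1,x0,-1/s); ys=np.arange(y1,y0,-1/s)
    X,Y=np.meshgrid(xs,ys,indexing='ij'); p=proj(c,np.c_[X.ravel(),Y.ravel(),np.full(X.size,z)]).astype(np.float32)
    im=cv2.remap(c['color'],p[:,0].reshape(X.shape),p[:,1].reshape(X.shape),cv2.INTER_CUBIC)[...,::-1].copy()
    im=cv2.convertScaleAbs(im,alpha=1.6)
    for x in np.arange(np.ceil(x0*20)/20,x1,.05): r=int((x1-x)*s); cv2.line(im,(0,r),(6,r),(0,0,255),1); cv2.putText(im,f'{x:.2f}',(8,r+4),0,.35,(0,0,255))
    for y in np.arange(np.ceil(y0*20)/20,y1,.05): q=int((y1-y)*s); cv2.line(im,(q,0),(q,6),(0,0,255),1); cv2.putText(im,f'{y:.2f}',(q-10,18),0,.35,(0,0,255))
    return im
a=ortho('top',0.0,.28,.68,-.33,.47,1000,'')
cv2.imwrite('pics/ortho0.png',a)
for n in('top','scene'):
    P=cloud(load(n)); m=(np.abs(P[...,2])<.02)&(P[...,0]>.3)&(P[...,0]<.8)&(np.abs(P[...,1])<.4)
    print(n,'table z',np.median(P[m][:,2]),np.std(P[m][:,2]))
    pts=dict(top=[(216,284),(209,244),(330,250),(385,228),(462,244),(266,331),(282,165),(237,270),(410,219)],scene=[(429,211),(444,236),(303,248),(230,251),(135,255),(361,165),(383,284),(410,222),(210,257)])[n]
    for u,v in pts: print((u,v),np.round(np.nanmedian(P[v-1:v+2,u-1:u+2].reshape(-1,3),0),4))
```

```text
top table z 0.0006601575216047539 0.005052658050082037
(216, 284) [0.4707 0.3307 0.0151]
(209, 244) [0.5793 0.3433 0.0148]
(330, 250) [0.5337 0.0262 0.0029]
(385, 228) [ 0.5663 -0.1196  0.0546]
(462, 244) [ 0.5136 -0.3249  0.0057]
(266, 331) [0.3382 0.2117 0.0051]
(282, 165) [0.7472 0.1288 0.1016]
(237, 270) [0.5044 0.2745 0.0042]
(410, 219) [ 0.596  -0.1959  0.0023]
scene table z 0.0013418413802591678 0.004834831187183213
(429, 211) [0.4847 0.332  0.0181]
(444, 236) [0.5702 0.3346 0.0182]
(303, 248) [0.5391 0.033  0.0019]
(230, 251) [ 0.5764 -0.1156  0.0547]
(135, 255) [ 0.5032 -0.3168  0.0042]
(361, 165) [0.3069 0.2181 0.0351]
(383, 284) [0.7439 0.1348 0.1007]
(410, 222) [0.4988 0.2841 0.0038]
(210, 257) [ 0.5858 -0.154   0.0549]
```

View pics/ortho0.png

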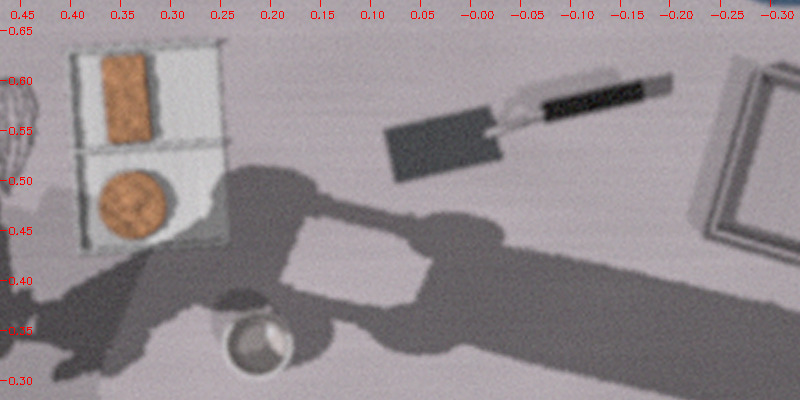

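The rectified map shows the blade pointing to about +y at (384–503, 105–183). The round biscuit is at (133,205), the tray's front edge at px x≈222, the cup at (258,345) and the tin's left wall at px x≈705–760. Now the precise fits from both views.

```bash
cat > fit.py <<'E'
from h import *
def top_orth(n,z,x0,x1,y0,y1,s=1000):
    c=load(n); X,Y=np.meshgrid(np.arange(x1,x0,-1/s),np.arange(y1,y0,-1/s),indexing='ij')
    p=proj(c,np.c_[X.ravel(),Y.ravel(),np.full(X.size,z)]).astype(np.float32)
    return cv2.remap(c['color'],p[:,0].reshape(X.shape),p[:,1].reshape(X.shape),cv2.INTER_LINEAR)
def big(m):
    n,l,st,_=cv2.connectedComponentsWithStats(m.astype(np.uint8)); return l==1+st[1:,4].argmax()
def biscuits(n,win=(.4,.66,.25,.42),z=.013):
    im=top_orth(n,z,*win).astype(int); m=(im[...,0]-im[...,2])>45
    k,l,st,ce=cv2.connectedComponentsWithStats(m.astype(np.uint8))
    for i in range(1,k):
        if st[i,4]>1000:
            cs=cv2.findContours((l==i).astype(np.uint8),0,2)[0][0]; r=cv2.minAreaRect(cs)
            print(n,'biscuit area',st[i,4],'xy',np.round([win[1]-ce[i][1]/1e3,win[3]-ce[i][0]/1e3],4),'rect',np.round(r[1],1),round(r[2],1), 'rectc',np.round([win[1]-r[0][1]/1e3,win[3]-r[0][0]/1e3],4))
def blade(n,win=(.45,.65,-.06,.12),z=.002,thr=85):
    im=top_orth(n,z,*win); m=big(im.max(2)<thr); m=cv2.morphologyEx(m.astype(np.uint8),cv2.MORPH_OPEN,np.ones((25,25)))
    r=cv2.minAreaRect(cv2.findContours(m,0,2)[0][0]); b=cv2.boxPoints(r)
    print(n,'blade',np.round(r[1],1),'c',np.round([win[1]-r[0][1]/1e3,win[3]-r[0][0]/1e3],4),'corners',np.round(np.c_[win[1]-b[:,1]/1e3,win[3]-b[:,0]/1e3],4).tolist())
E
python3 - <<'E'
from fit import *
for n in('top','scene'):
    biscuits(n); blade(n)
    P=cloud(load(n)); x,y,z=P[...,0],P[...,1],P[...,2]
    m=(z>.047)&(z<.065)&(x>.5)&(x<.65)&(y<-.03)&(y>-.23)
    Q=P[m]; print(n,'handle n',len(Q),'top z',np.median(Q[:,2]),'mean',Q.mean(0).round(4)); 
    l=cv2.fitLine(Q[:,:2].astype(np.float32),cv2.DIST_HUBER,0,.01,.01).ravel(); print('dir deg',np.degrees(np.arctan2(l[1],l[0])),l[2:],'y ext',np.percentile(Q[:,1],[1,99]))
    m=(z>.035)&(z<.055)&(x>.38)&(x<.65)&(y<-.21)&(y>-.43)
    Q=P[m]; r=cv2.minAreaRect((Q[:,:2]*1e3).astype(np.float32)); print('tin n',len(Q),'z',np.median(Q[:,2]),'rect',r)
    for z0 in (.014,):
        im=top_orth(n,z0,.40,.67,.2,.43,2000); cv2.imwrite(f'pics/tray_{n}.png',cv2.convertScaleAbs(im[...,::-1],alpha=1.6))
a=cv2.imread('pics/tray_top.png');b=cv2.imread('pics/tray_scene.png'); cv2.imwrite('pics/tray2.png',cv2.resize(np.hstack([a,b]),None,fx=.85,fy=.85,interpolation=cv2.INTER_AREA))
E
```

```text
top biscuit area 2264 xy [0.5814 0.342 ] rect [78.7 37.1] 84.6 rectc [0.5785 0.3419]
top biscuit area 1824 xy [0.4758 0.3329] rect [60.8 46.5] 43.8 rectc [0.4772 0.331 ]
top blade [ 57.7 110.4] c [0.5356 0.0279] corners [[0.551800012588501, 0.08810000121593475], [0.5756999850273132, -0.019700000062584877], [0.5194000005722046, -0.03220000118017197], [0.49540001153945923, 0.0754999965429306]]
top handle n 314 top z 0.054227299729337486 mean [ 0.5677 -0.1124  0.0543]
dir deg -77.43114 [ 0.56771004 -0.11236311] y ext [-0.16415629 -0.0555503 ]
tin n 460 z 0.043582510591215984 rect ((505.34735107421875, -311.5071716308594), (121.58556365966797, 172.28863525390625), 73.90496063232422)
scene biscuit area 1937 xy [0.5549 0.3412] rect [52.5 44.8] 85.2 rectc [0.5584 0.3427]
scene biscuit area 3685 xy [0.4704 0.3378] rect [67.2 68.6] 45.0 rectc [0.4705 0.338 ]
scene blade [ 58.2 110.8] c [0.5366 0.0285] corners [[0.552299976348877, 0.08910000324249268], [0.5774999856948853, -0.018799999728798866], [0.520799994468689, -0.03200000151991844], [0.49570000171661377, 0.07590000331401825]]
scene handle n 523 top z 0.05487875915185669 mean [ 0.572  -0.1136  0.054 ]
dir deg -76.4578 [ 0.5740798  -0.11374715] y ext [-0.16355894 -0.05471071]
tin n 1096 z 0.04252053205779527 rect ((507.31671142578125, -311.0916442871094), (123.18913269042969, 173.14967346191406), 73.59622192382812)
```

View pics/tray2.png

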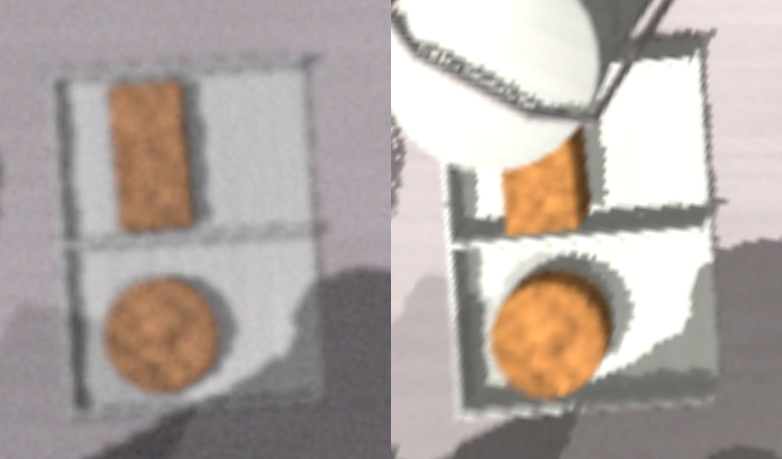

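Both views agree.
- **Biscuit:** (0.4735, 0.3355).
- **Tray:** centre (0.530, 0.317), yaw about 93.2°.
- **Spatula:** centre (0.536, 0.028), yaw about 102.6°, so the grip point is about (0.565, -0.099). The handle top at z=0.0545 matches the text.
- **Tin:** centre (0.506, -0.311), long axis at -16°.

Now I'll move to above the handle.

drive_tool([
  [0.264, -0.582, 0],
  [0.264, -0.582, 0],
  [0.264, -0.582, 0],
  [0.264, -0.582, 0],
  [0.264, -0.582, 0],
  [0.264, -0.582, 0],
  [0.264, -0.582, 0],
  [0.264, -0.582, 0],
], claw=[85, 85, 85, 85, 85, 85, 85, 85], yaw=[-0.317, -0.317, -0.317, -0.317, -0.317, -0.317, -0.317, -0.317], newtons=60)

```text
time: 0.77
tool_pos: [0.3663, 0.3391, 0.4042]
tcp_rot: [1.971, 2.445, -0.002]
wrist_force: [0.9, 0.6, -0.6]
width: 0.998
grip_force: 0.0
```

drive_tool([
  [0.26, -0.58, 0],
  [0.26, -0.58, 0],
  [0.26, -0.58, 0],
  [0.26, -0.58, 0],
  [0.26, -0.58, 0],
  [0.26, -0.58, 0],
  [0.26, -0.58, 0],
  [0.26, -0.58, 0],
], claw=[85, 85, 85, 85, 85, 85, 85, 85], yaw=[0, 0, 0, 0, 0, 0, 0, 0])

```text
time: 1.43
tool_pos: [0.4965, 0.0489, 0.4045]
tcp_rot: [1.965, 2.45, -0.001]
wrist_force: [-0.3, 0.6, 0.6]
width: 0.99
grip_force: 0.0
```

drive_tool([
  [0.14, -0.296, -0.2],
  [0.14, -0.296, -0.2],
  [0.14, -0.296, -0.2],
  [0.14, -0.296, -0.2],
  [0.14, -0.296, -0.2],
  [0.14, -0.296, -0.2],
  [0.14, -0.296, -0.2],
  [0.14, -0.296, -0.2],
], claw=[85, 85, 85, 85, 85, 85, 85, 85], yaw=[0, 0, 0, 0, 0, 0, 0, 0])

```text
time: 2.1
tool_pos: [0.5656, -0.0955, 0.3046]
tcp_rot: [-1.963, -2.452, 0.0]
wrist_force: [-0.0, 0.3, 0.0]
width: 0.994
grip_force: 0.0
```

Run:
```python
from h import *
s=bot.read_state(); print(s['tool_pos'],s['tcp_rot'],s['q'],bot.tip_reach)
```

```text
[ 0.56562862 -0.09547028  0.304622  ] [-1.96258899e+00 -2.45180251e+00  2.90483200e-05] [-2.10767822e-01  1.57484200e-01  1.92516588e+00  5.13237992e-04
  1.05987797e+00 -4.31763063e-01] 0.1734
```

drive_tool([
  [0, -0.006, -0.05],
  [0, -0.006, -0.1],
  [0, -0.006, -0.14],
  [0, -0.006, -0.17],
  [0, -0.006, -0.19],
  [0, -0.006, -0.2],
  [0, -0.006, -0.208],
  [0, -0.006, -0.208],
], claw=[85, 85, 85, 85, 85, 85, 85, 85], yaw=[0, 0, 0, 0, 0, 0, 0, 0])

```text
time: 2.77
tool_pos: [0.566, -0.0983, 0.201]
tcp_rot: [1.961, 2.453, 0.0]
wrist_force: [-0.1, -0.5, 0.5]
width: 0.996
grip_force: 0.0
```

drive_tool([
  [0, 0, 0],
  [0, 0, 0],
  [0, 0, 0],
  [0, 0, 0],
  [0, 0, 0],
  [0, 0, 0],
  [0, 0, 0],
  [0, 0, 0],
], claw=[60, 40, 30, 24, 20, 15, 12, 10], yaw=[0, 0, 0, 0, 0, 0, 0, 0], newtons=60)

```text
time: 3.43
tool_pos: [0.566, -0.0989, 0.201]
tcp_rot: [1.963, 2.453, 0.0]
wrist_force: [0.1, -1.0, 2.5]
width: 0.223
grip_force: 61.0
```

drive_tool([
  [0, 0, 0],
  [0, 0, 0],
  [0, 0, 0],
  [0, 0, 0],
], claw=[5, 5, 5, 5], yaw=[0, 0, 0, 0], newtons=90)

```text
time: 3.77
tool_pos: [0.5661, -0.099, 0.2009]
tcp_rot: [1.962, 2.453, 0.0]
wrist_force: [-0.4, -1.6, 3.5]
width: 0.217
grip_force: 90.7
```

Run:
```python
from fit import *
for n in('top','scene'):
    c=grab(n); blade(n)
s=c['color'][140:340,120:440,::-1]; cv2.imwrite('pics/g1.png',cv2.resize(s,None,fx=2.4,fy=2.4))
```

```text
top blade [ 56.3 106. ] c [0.5361 0.0295] corners [[0.5519999861717224, 0.08730000257492065], [0.574999988079071, -0.016100000590085983], [0.5200999975204468, -0.028300000354647636], [0.49709999561309814, 0.07509999722242355]]
scene blade [ 58.6 108.1] c [0.5368 0.0298] corners [[0.5536999702453613, 0.08889999985694885], [0.5770999789237976, -0.016599999740719795], [0.5199999809265137, -0.02930000051856041], [0.4964999854564667, 0.07620000094175339]]
```

View pics/g1.png

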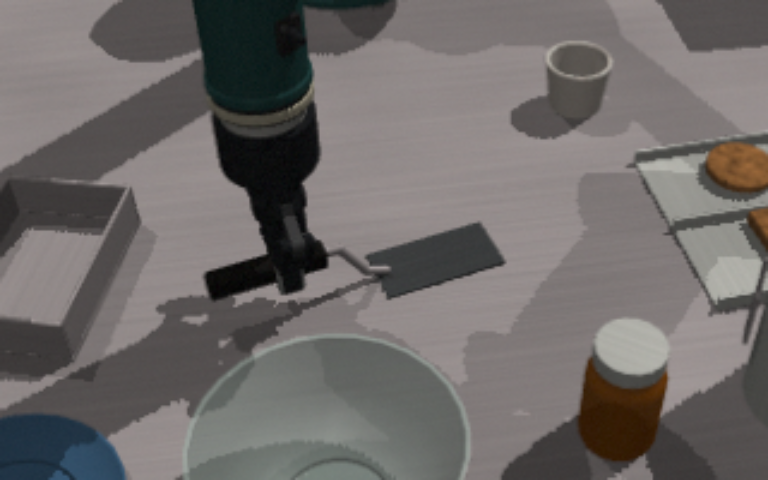

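The gripper is closed on the handle at px (290,265), and the blade has not shifted. I'll lift it, turn it to the lane direction and stop in front of the tray.

drive_tool([
  [0, 0, 0.02],
  [0, 0, 0.05],
  [-0.03, 0.05, 0.05],
  [-0.06, 0.1, 0.05],
  [-0.09, 0.16, 0.05],
  [-0.12, 0.21, 0.05],
  [-0.14, 0.25, 0.05],
  [-0.152, 0.266, 0.05],
], claw=[5, 5, 5, 5, 5, 5, 5, 5], yaw=[0, 0, -0.01, -0.02, -0.03, -0.04, -0.05, -0.053])

```text
time: 4.53
tool_pos: [0.4876, 0.0363, 0.225]
tcp_rot: [-2.158, -2.28, 0.002]
wrist_force: [0.4, -0.2, -1.6]
width: 0.219
grip_force: 90.2
```

drive_tool([
  [0, 0, 0],
  [0, 0, 0],
  [0, 0, 0],
], claw=[5, 5, 5], yaw=[0, 0, 0])

```text
time: 4.78
tool_pos: [0.4902, 0.0338, 0.2258]
tcp_rot: [2.159, 2.281, 0.0]
wrist_force: [0.4, -0.5, -1.3]
width: 0.22
grip_force: 90.2
```

Run:
```python
from fit import *
print(bot.read_state()['tool_pos'])
for n in('top','scene'):
    c=grab(n); blade(n,win=(.42,.58,.09,.3),z=.027); 
    P=cloud(c); x,y,z=P[...,0],P[...,1],P[...,2]; m=(z>.015)&(z<.045)&(x>.455)&(x<.525)&(y>.11)&(y<.215)&(c['color'].max(2)<85); Q=P[m]
    A=np.c_[Q[:,:2]-[.49,.16],np.ones(len(Q))]; print(len(Q),np.linalg.lstsq(A,Q[:,2],rcond=None)[0])
im=c['color'][120:300,250:490,::-1]; cv2.imwrite('pics/g2.png',cv2.resize(im,None,fx=3.2,fy=3.2))
```

```text
[0.4901617  0.03384494 0.22578572]
top blade [ 59.3 130.4] c [0.4843 0.1544] corners [[0.510200023651123, 0.22130000591278076], [0.5177000164985657, 0.09099999815225601], [0.4584999978542328, 0.08760000020265579], [0.45100000500679016, 0.21789999306201935]]
847 [-0.01412281 -0.00453861  0.0255808 ]
scene blade [ 87.4 123.1] c [0.5003 0.1585] corners [[0.5404999852180481, 0.2223999947309494], [0.5473999977111816, 0.09939999878406525], [0.460099995136261, 0.09459999948740005], [0.45329999923706055, 0.2175000011920929]]
778 [ 0.00122038 -0.00391385  0.02667467]
```

View pics/g2.png

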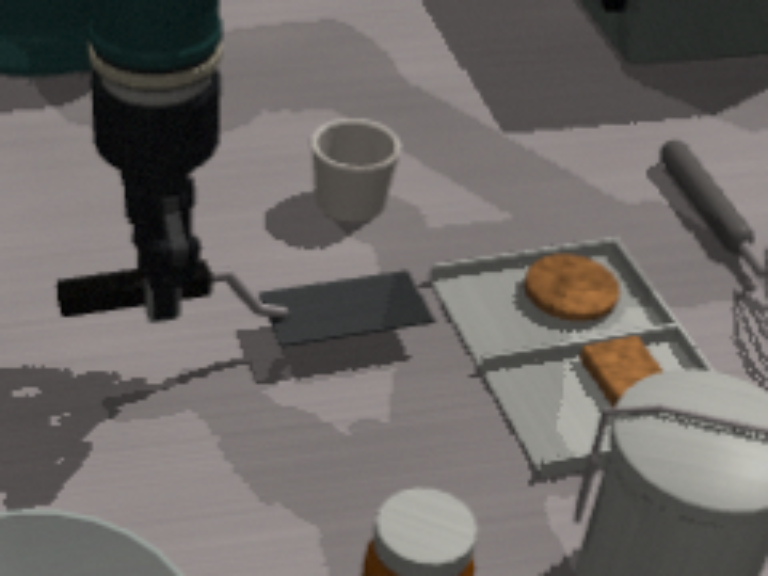

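The blade is held level (slopes under 1°) and lined up with the biscuit, with its front edge at px (420,300) just before the tray's open front. I'll move in 35 mm and lower it onto the floor.

drive_tool([
  [-0.002, 0.035, 0],
  [-0.004, 0.07, 0],
  [-0.004, 0.07, -0.01],
  [-0.004, 0.07, -0.02],
  [-0.004, 0.07, -0.03],
  [-0.004, 0.07, -0.036],
  [-0.004, 0.07, -0.04],
  [-0.004, 0.07, -0.043],
], claw=[5, 5, 5, 5, 5, 5, 5, 5], yaw=[0, 0, 0, 0, 0, 0, 0, 0])

```text
time: 5.55
tool_pos: [0.4878, 0.0686, 0.2037]
tcp_rot: [-2.16, -2.28, 0.001]
wrist_force: [-0.9, -0.8, 0.8]
width: 0.215
grip_force: 90.4
```

drive_tool([
  [0, 0, -0.001],
  [0, 0, -0.002],
  [0, 0, -0.002],
], claw=[5, 5, 5], yaw=[0, 0, 0])

```text
time: 5.8
tool_pos: [0.4881, 0.069, 0.2035]
tcp_rot: [2.16, 2.281, 0.0]
wrist_force: [-0.9, -0.8, 0.5]
width: 0.216
grip_force: 90.5
```

Light contact with the tray floor, about 1.8 N above the free-hanging reading. Sliding in now.

drive_tool([
  [-0.002, 0.04, 0],
  [-0.004, 0.07, 0],
  [-0.005, 0.09, 0],
  [-0.006, 0.1, 0],
  [-0.007, 0.11, 0],
  [-0.007, 0.12, 0],
  [-0.008, 0.13, 0],
  [-0.008, 0.14, 0],
], claw=[5, 5, 5, 5, 5, 5, 5, 5], yaw=[0, 0, 0, 0, 0, 0, 0, 0])

```text
time: 6.47
tool_pos: [0.4841, 0.1392, 0.2035]
tcp_rot: [2.16, 2.281, 0.0]
wrist_force: [-0.0, -3.4, 4.2]
width: 0.215
grip_force: 91.1
```

drive_tool([
  [-0.001, 0.01, 0],
  [-0.001, 0.02, 0],
  [-0.002, 0.03, 0],
  [-0.002, 0.04, 0],
  [-0.003, 0.05, 0],
  [-0.004, 0.06, 0],
  [-0.004, 0.07, 0],
  [-0.004, 0.08, 0],
], claw=[5, 5, 5, 5, 5, 5, 5, 5], yaw=[0, 0, 0, 0, 0, 0, 0, 0])

```text
time: 7.13
tool_pos: [0.4823, 0.1792, 0.2039]
tcp_rot: [2.159, 2.281, 0.0]
wrist_force: [0.2, -6.3, 8.9]
width: 0.218
grip_force: 91.7
```

Run:
```python
from fit import *
for n in('top','scene'):
    c=grab(n); biscuits(n,z=.018); blade(n,win=(.42,.55,.18,.36),z=.005)
im=c['color'][120:300,280:520,::-1]; cv2.imwrite('pics/g3.png',cv2.resize(im,None,fx=3.2,fy=3.2))
```

```text
top blade [17. 19.] c [0.4285 0.1905] corners [[0.43700000643730164, 0.20000000298023224], [0.43700000643730164, 0.1809999942779541], [0.41999998688697815, 0.1809999942779541], [0.41999998688697815, 0.20000000298023224]]
scene biscuit area 1803 xy [0.5597 0.3384] rect [50.4 43.5] 83.7 rectc [0.563  0.3399]
scene biscuit area 3637 xy [0.472  0.3565] rect [69. 66.] 90.0 rectc [0.4725 0.356 ]
scene blade [34. 56.] c [0.437 0.209] corners [[0.45399999618530273, 0.2370000034570694], [0.45399999618530273, 0.1809999942779541], [0.41999998688697815, 0.1809999942779541], [0.41999998688697815, 0.2370000034570694]]
```

View pics/g3.png

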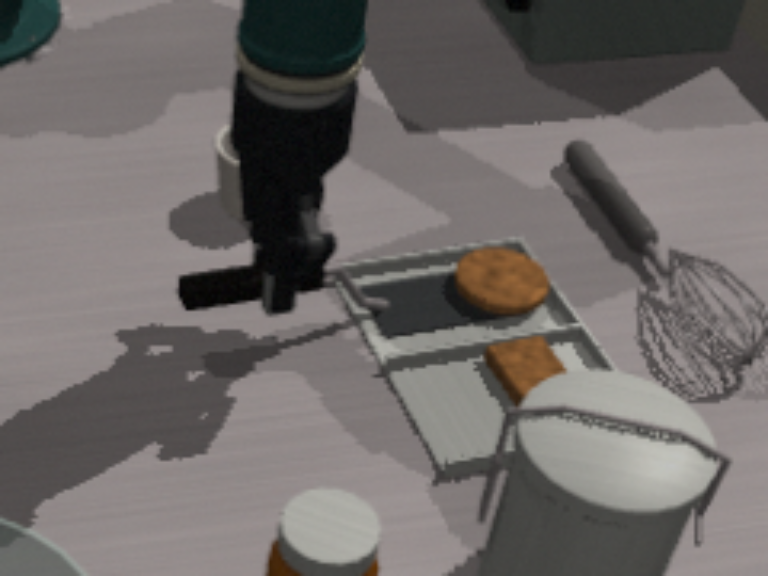

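The biscuit now rests against the back rim at px (502,280), and the blade is under more than half of it. I'll go in another 14 mm, then lift.

drive_tool([
  [0, 0.007, 0],
  [-0.001, 0.014, 0],
  [-0.001, 0.02, 0],
  [-0.002, 0.026, 0],
  [-0.002, 0.028, 0],
  [-0.002, 0.028, 0],
], claw=[5, 5, 5, 5, 5, 5], yaw=[0, 0, 0, 0, 0, 0])

```text
time: 7.73
tool_pos: [0.4813, 0.1935, 0.2038]
tcp_rot: [2.159, 2.281, 0.001]
wrist_force: [0.9, -5.4, 5.4]
width: 0.215
grip_force: 91.5
```

drive_tool([
  [0, 0, 0.003],
  [0, 0, 0.01],
  [0, 0, 0.02],
  [0, 0, 0.03],
  [0, 0, 0.04],
  [0, 0, 0.05],
  [0, 0, 0.055],
  [0, 0, 0.055],
], claw=[5, 5, 5, 5, 5, 5, 5, 5], yaw=[0, 0, 0, 0, 0, 0, 0, 0])

```text
time: 8.4
tool_pos: [0.4813, 0.1934, 0.2317]
tcp_rot: [2.159, 2.281, 0.003]
wrist_force: [0.5, -0.2, -2.7]
width: 0.219
grip_force: 90.1
```

Run:
```python
from fit import *
for n in('top','scene'):
    c=grab(n); biscuits(n,z=.045,win=(.4,.53,.25,.42))
im=c['color'][120:300,280:520,::-1]; cv2.imwrite('pics/g4.png',cv2.resize(im,None,fx=3.2,fy=3.2))
```

```text
top biscuit area 1260 xy [0.4732 0.3685] rect [35.2 54.9] 12.8 rectc [0.4726 0.368 ]
scene biscuit area 3613 xy [0.4741 0.3549] rect [66. 69.] 0.0 rectc [0.4745 0.355 ]
```

View pics/g4.png

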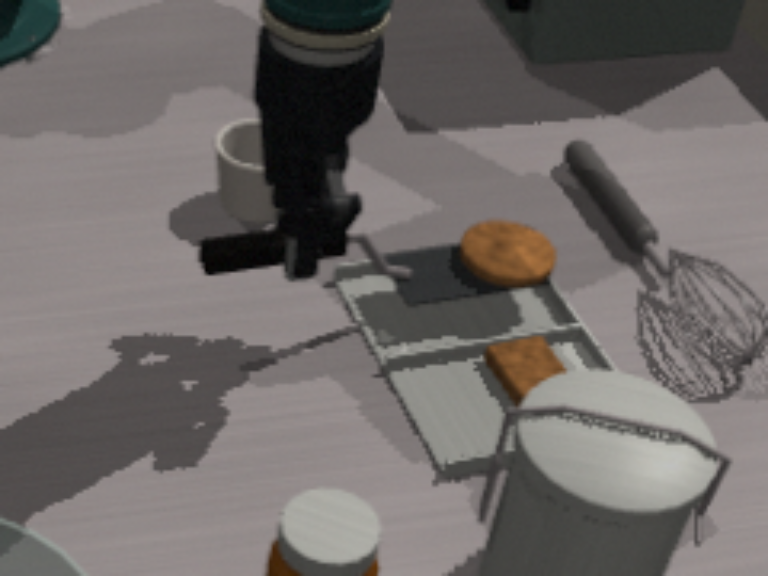

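The biscuit is lying on the blade at px (507,253). I'll lift it higher, hold, then carry it out slowly.

drive_tool([
  [0, 0, 0.01],
  [0, 0, 0.02],
  [0, 0, 0.03],
  [0, 0, 0.036],
  [0, 0, 0.04],
  [0, 0, 0.04],
  [0, 0, 0.04],
  [0, 0, 0.04],
], claw=[5, 5, 5, 5, 5, 5, 5, 5], yaw=[0, 0, 0, 0, 0, 0, 0, 0])

```text
time: 9.17
tool_pos: [0.4807, 0.1931, 0.2505]
tcp_rot: [-2.16, -2.281, 0.0]
wrist_force: [1.0, -0.3, -2.1]
width: 0.22
grip_force: 90.1
```

drive_tool([
  [0, -0.004, 0],
  [0.001, -0.012, 0],
  [0.002, -0.024, 0],
  [0.004, -0.04, 0],
  [0.006, -0.06, 0],
  [0.009, -0.082, 0],
  [0.012, -0.106, 0],
  [0.015, -0.13, 0],
], claw=[5, 5, 5, 5, 5, 5, 5, 5], yaw=[0, 0, 0, 0, 0, 0, 0, 0])

```text
time: 9.83
tool_pos: [0.4885, 0.1267, 0.2507]
tcp_rot: [2.16, 2.281, -0.0]
wrist_force: [0.1, -0.3, -2.4]
width: 0.217
grip_force: 90.1
```

drive_tool([
  [0.003, -0.026, 0],
  [0.006, -0.052, 0],
  [0.009, -0.078, 0],
  [0.012, -0.104, 0],
  [0.015, -0.13, 0],
  [0.018, -0.156, 0],
  [0.021, -0.182, 0],
  [0.024, -0.208, 0],
], claw=[5, 5, 5, 5, 5, 5, 5, 5], yaw=[0, 0, 0, 0, 0, 0, 0, 0])

```text
time: 10.5
tool_pos: [0.5004, 0.0225, 0.2508]
tcp_rot: [2.161, 2.28, 0.0]
wrist_force: [-0.4, -0.4, -2.4]
width: 0.218
grip_force: 90.1
```

drive_tool([
  [0.003, -0.026, 0],
  [0.006, -0.052, 0],
  [0.008, -0.076, 0],
  [0.01, -0.098, 0],
  [0.011, -0.118, 0],
  [0.012, -0.134, 0],
  [0.012, -0.146, 0],
  [0.012, -0.152, 0],
], claw=[5, 5, 5, 5, 5, 5, 5, 5], yaw=[0, 0, 0, 0, 0, 0, 0, 0])

```text
time: 11.17
tool_pos: [0.5064, -0.0526, 0.2507]
tcp_rot: [2.161, 2.281, 0.0]
wrist_force: [0.3, 0.3, -2.6]
width: 0.218
grip_force: 90.1
```

Run:
```python
from fit import *
print(bot.read_state()['tool_pos'])
for n in('top','scene'):
    grab(n); biscuits(n,win=(.4,.6,.0,.2),z=.064)
```

```text
[ 0.50638635 -0.05262716  0.25068273]
top biscuit area 2559 xy [0.4941 0.107 ] rect [56.  61.8] 20.8 rectc [0.4944 0.106 ]
scene biscuit area 3638 xy [0.4982 0.1097] rect [65. 69.] 0.0 rectc [0.4985 0.1095]
```

It is still in place on the blade. Lowering onto the counter.

drive_tool([
  [0, 0, -0.01],
  [0, 0, -0.026],
  [0, 0, -0.045],
  [0, 0, -0.063],
  [0, 0, -0.078],
  [0, 0, -0.088],
  [0, 0, -0.094],
  [0, 0, -0.096],
], claw=[5, 5, 5, 5, 5, 5, 5, 5], yaw=[0, 0, 0, 0, 0, 0, 0, 0])

```text
time: 11.93
tool_pos: [0.506, -0.0517, 0.2018]
tcp_rot: [-2.159, -2.28, 0.001]
wrist_force: [-0.0, -0.4, -1.1]
width: 0.212
grip_force: 90.2
```

drive_tool([
  [0, 0, -0.002],
  [0, 0, -0.003],
  [0, 0, -0.003],
  [0, 0, -0.003],
], claw=[5, 5, 5, 5], yaw=[0, 0, 0, 0])

```text
time: 12.27
tool_pos: [0.5066, -0.0518, 0.2016]
tcp_rot: [2.16, 2.281, 0.001]
wrist_force: [-0.0, 1.4, -1.2]
width: 0.223
grip_force: 90.3
```

drive_tool([
  [0, 0, -0.001],
  [0, 0, -0.001],
  [0, 0, -0.001],
  [0, 0, -0.001],
  [0, 0, -0.001],
  [0, 0, -0.001],
  [0, 0, -0.001],
  [0, 0, -0.001],
], claw=[15, 19, 22, 26, 30, 40, 60, 85], yaw=[0, 0, 0, 0, 0, 0, 0, 0], newtons=20)

```text
time: 12.93
tool_pos: [0.5064, -0.0518, 0.2007]
tcp_rot: [2.16, 2.281, 0.0]
wrist_force: [-0.9, 1.4, 0.1]
width: 0.737
grip_force: 0.0
```

drive_tool([
  [0, 0, 0],
  [0, 0, 0],
  [0, 0, 0],
  [0, 0, 0.02],
  [0, 0, 0.06],
  [0, 0, 0.12],
  [0, 0, 0.18],
  [0, 0, 0.22],
], claw=[85, 85, 85, 85, 85, 85, 85, 85], yaw=[0, 0, 0, 0, 0, 0, 0, 0])

```text
time: 13.6
tool_pos: [0.507, -0.0519, 0.3143]
tcp_rot: [2.158, 2.279, 0.003]
wrist_force: [0.8, -0.5, -0.0]
width: 0.992
grip_force: 0.0
```

Run:
```python
from fit import *
s=bot.read_state(); print(s['tool_pos'],s['width'])
for n in('top','scene'):
    c=grab(n); biscuits(n,win=(.4,.6,.0,.2),z=.014)
    P=cloud(c); x,y,z=P[...,0],P[...,1],P[...,2]; m=(np.hypot(x-.497,y-.109)<.022); Q=P[m]
    A=np.c_[Q[:,:2]-[.497,.109],np.ones(len(Q))]; print('bisc top plane',len(Q),np.linalg.lstsq(A,Q[:,2],rcond=None)[0].round(4))
    m=(np.abs(x-.506)<.06)&(y>-.15)&(y<-.03)&(z>.047)&(z<.06); print('handle',P[m].mean(0).round(4),m.sum())
im=c['color'][120:300,150:390,::-1]; cv2.imwrite('pics/g5.png',cv2.resize(im,None,fx=3.2,fy=3.2))
```

```text
[ 0.50703529 -0.05190962  0.31428441] 0.9924456435087133
top biscuit area 2838 xy [0.4957 0.1102] rect [60.7 60. ] 85.6 rectc [0.4962 0.1098]
bisc top plane 221 [-0.0491  0.011   0.0158]
handle [ 0.5087 -0.078   0.0543] 135
scene biscuit area 3670 xy [0.4963 0.1113] rect [66.7 68.9] 21.8 rectc [0.4964 0.1112]
bisc top plane 209 [0.0031 0.0002 0.0166]
handle [ 0.5129 -0.0741  0.054 ] 395
```

View pics/g5.png

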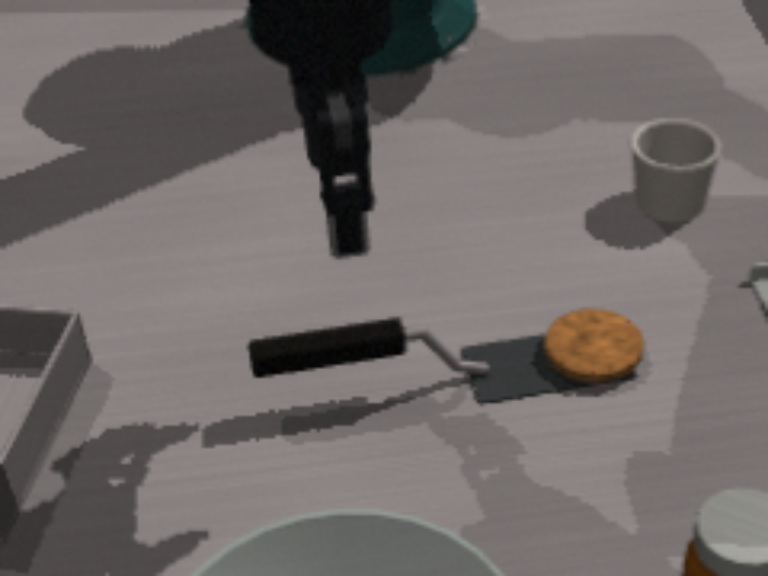

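The loaded spatula lies flat and released, with the biscuit at px (594,345), world about (0.4975, 0.1095). Both views put its top at z≈0.016, as expected. Moving above it.

drive_tool([
  [-0.005, 0.06, 0],
  [-0.01, 0.13, 0],
  [-0.014, 0.2, -0.03],
  [-0.018, 0.26, -0.06],
  [-0.019, 0.3, -0.09],
  [-0.019, 0.323, -0.12],
  [-0.019, 0.323, -0.128],
  [-0.019, 0.323, -0.128],
], claw=[85, 85, 85, 85, 85, 85, 85, 85], yaw=[0, 0, 0, 0, 0, 0, 0, 0])

```text
time: 14.37
tool_pos: [0.4955, 0.1099, 0.2446]
tcp_rot: [-2.156, -2.281, 0.006]
wrist_force: [-0.1, 0.1, -0.8]
width: 0.994
grip_force: 0.0
```

Run:
```python
from fit import *
s=bot.read_state(); print(s['tool_pos'],s['tcp_rot'])
c=grab('scene'); im=c['color'][150:270,260:420,::-1]; cv2.imwrite('pics/g6.png',cv2.resize(im,None,fx=5,fy=5))
```

```text
[0.49546928 0.10992729 0.24458771] [-2.15604978 -2.28131766  0.00626957]
```

View pics/g6.png

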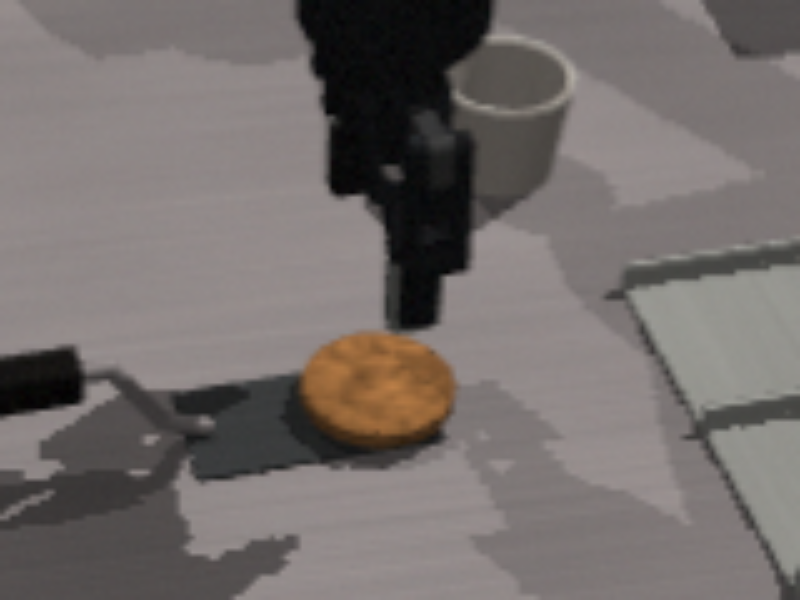

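The fingers are above the biscuit, whose top is at px (377,388). I'll descend to just above it and check alignment.

drive_tool([
  [0, 0, -0.04],
  [0, 0, -0.08],
  [0, 0, -0.1],
  [0, 0, -0.109],
  [0, 0, -0.109],
  [0, 0, -0.109],
], claw=[85, 85, 85, 85, 85, 85], yaw=[0, 0, 0, 0, 0, 0])

```text
time: 14.92
tool_pos: [0.4974, 0.1093, 0.1929]
tcp_rot: [2.16, 2.28, 0.001]
wrist_force: [0.8, -0.4, 0.1]
width: 0.998
grip_force: 0.0
```

drive_tool([
  [0, 0, -0.01],
  [0, 0, -0.02],
  [0, 0, -0.03],
  [0, 0, -0.04],
  [0, 0, -0.046],
  [0, 0, -0.048],
  [0, 0, -0.048],
], claw=[85, 85, 85, 85, 85, 85, 85], yaw=[0, 0, 0, 0, 0, 0, 0])

```text
time: 15.5
tool_pos: [0.4966, 0.1097, 0.1676]
tcp_rot: [-2.159, -2.281, 0.001]
wrist_force: [-0.3, -0.2, 1.0]
width: 0.997
grip_force: 0.0
```

drive_tool([
  [0, 0, 0],
  [0, 0, 0],
  [0, 0, 0],
  [0, 0, 0],
  [0, 0, 0],
  [0, 0, 0],
  [0, 0, 0],
  [0, 0, 0],
], claw=[82, 79, 76, 73, 71, 69, 67, 65], yaw=[0, 0, 0, 0, 0, 0, 0, 0], newtons=25)

```text
time: 16.17
tool_pos: [0.4969, 0.1097, 0.1686]
tcp_rot: [-2.16, -2.281, 0.0]
wrist_force: [-1.2, -0.7, 4.5]
width: 0.777
grip_force: 27.7
```

drive_tool([
  [0, 0, 0],
  [0, 0, 0],
  [0, 0, 0],
  [0, 0, 0],
], claw=[60, 60, 60, 60], yaw=[0, 0, 0, 0])

```text
time: 16.5
tool_pos: [0.4969, 0.1097, 0.1686]
tcp_rot: [2.16, 2.281, 0.0]
wrist_force: [-2.5, -0.2, 5.0]
width: 0.778
grip_force: 27.8
```

The opening of about 66.4 mm matches the diameter, with the same -1.5 mm offset as on the handle. Lifting.

drive_tool([
  [0, 0, 0],
  [0, 0, 0.005],
  [0, 0, 0.015],
  [0, 0, 0.04],
  [0, 0, 0.08],
  [0, 0, 0.12],
  [0, 0, 0.15],
  [0, 0, 0.16],
], claw=[60, 60, 60, 60, 60, 60, 60, 60], yaw=[0, 0, 0, 0, 0, 0, 0, 0], newtons=40)

```text
time: 17.17
tool_pos: [0.4981, 0.1099, 0.2509]
tcp_rot: [2.158, 2.279, 0.006]
wrist_force: [0.8, -0.2, -0.8]
width: 0.767
grip_force: 44.6
```

Run:
```python
from fit import *
s=bot.read_state(); print(s['tool_pos'],s['width'])
for n in('top','scene'):
    c=grab(n); P=cloud(c); x,y,z=P[...,0],P[...,1],P[...,2]; col=c['color'].astype(int)
    m=(col[...,0]-col[...,2]>45)&(np.hypot(x-.497,y-.11)<.045); Q=P[m]; print(n,len(Q),Q.mean(0).round(4),np.percentile(Q[:,2],[5,50,95]).round(4))
im=c['color'][120:270,230:430,::-1]; cv2.imwrite('pics/g7.png',cv2.resize(im,None,fx=4,fy=4))
```

```text
[0.49805555 0.10988119 0.25090178] 0.7667521994403947
top 6 [0.4829 0.1325 0.0961] [0.094  0.0961 0.0979]
scene 233 [0.5015 0.0966 0.0984] [0.0963 0.0985 0.1002]
```

View pics/g7.png

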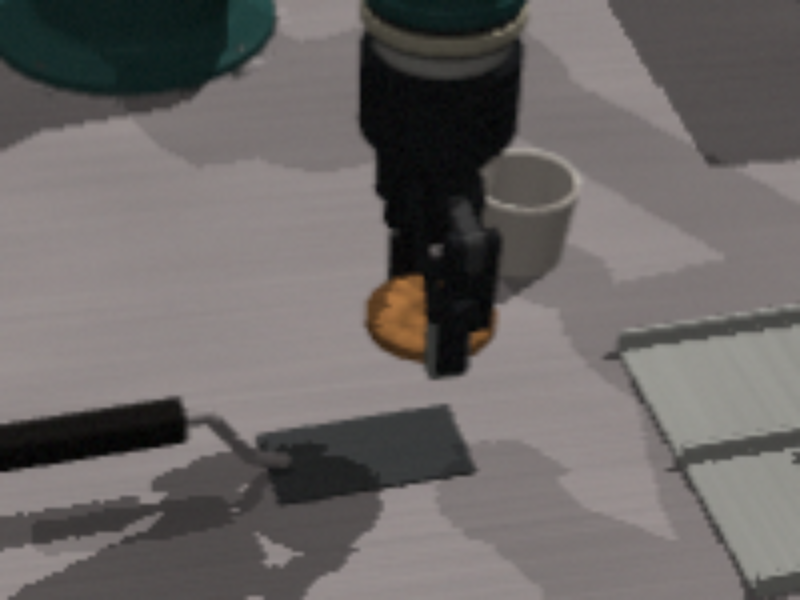

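The biscuit is held level at px (420,318), and the empty blade lies flat at (365,452). Carrying it over the tin.

drive_tool([
  [0, -0.02, 0],
  [0, -0.06, 0],
  [0.002, -0.11, 0],
  [0.004, -0.17, 0],
  [0.006, -0.23, 0],
  [0.008, -0.29, 0],
  [0.009, -0.35, 0],
  [0.01, -0.41, 0],
], claw=[60, 60, 60, 60, 60, 60, 60, 60], yaw=[0, -0.01, -0.02, -0.03, -0.04, -0.05, -0.06, -0.07])

```text
time: 17.93
tool_pos: [0.5006, -0.0971, 0.2464]
tcp_rot: [-2.397, -2.027, 0.003]
wrist_force: [-0.8, 0.2, -0.4]
width: 0.766
grip_force: 44.6
```

drive_tool([
  [0.001, -0.06, 0],
  [0.003, -0.12, 0],
  [0.004, -0.18, 0],
  [0.005, -0.24, 0],
  [0.006, -0.3, 0],
  [0.007, -0.35, 0],
  [0.008, -0.4, 0],
  [0.008, -0.432, 0],
], claw=[60, 60, 60, 60, 60, 60, 60, 60], yaw=[-0.01, -0.02, -0.03, -0.037, -0.037, -0.037, -0.037, -0.037])

```text
time: 18.6
tool_pos: [0.5047, -0.3138, 0.2463]
tcp_rot: [-2.511, -1.885, 0.002]
wrist_force: [-0.2, 1.0, 0.4]
width: 0.768
grip_force: 44.6
```

drive_tool([
  [0, 0, 0],
  [0, 0, 0],
  [0, 0, 0],
  [0, 0, 0],
], claw=[60, 60, 60, 60], yaw=[0, 0, 0, 0])

```text
time: 18.93
tool_pos: [0.5055, -0.3101, 0.2475]
tcp_rot: [-2.509, -1.888, 0.001]
wrist_force: [-0.5, -0.4, -0.7]
width: 0.771
grip_force: 44.6
```

drive_tool([
  [0, 0, -0.02],
  [0, 0, -0.05],
  [0, 0, -0.08],
  [0, 0, -0.11],
  [0, 0, -0.13],
  [0, 0, -0.14],
  [0, 0, -0.146],
  [0, 0, -0.148],
], claw=[60, 60, 60, 60, 60, 60, 60, 60], yaw=[0, 0, 0, 0, 0, 0, 0, 0])

```text
time: 19.6
tool_pos: [0.5059, -0.311, 0.1738]
tcp_rot: [-2.51, -1.888, 0.0]
wrist_force: [-0.8, -0.1, -1.0]
width: 0.774
grip_force: 44.6
```

drive_tool([
  [0, 0, -0.001],
  [0, 0, -0.002],
  [0, 0, -0.003],
  [0, 0, -0.003],
  [0, 0, -0.003],
], claw=[60, 60, 60, 60, 60], yaw=[0, 0, 0, 0, 0])

```text
time: 20.02
tool_pos: [0.506, -0.3115, 0.1732]
tcp_rot: [2.511, 1.887, 0.0]
wrist_force: [0.2, 0.5, -0.5]
width: 0.772
grip_force: 44.6
```

Not touching yet. I'll go down in fine steps until contact.

drive_tool([
  [0, 0, -0.001],
  [0, 0, -0.002],
  [0, 0, -0.003],
  [0, 0, -0.003],
  [0, 0, -0.003],
], claw=[60, 60, 60, 60, 60], yaw=[0, 0, 0, 0, 0])

```text
time: 20.43
tool_pos: [0.5058, -0.3113, 0.1711]
tcp_rot: [-2.511, -1.888, 0.0]
wrist_force: [-0.5, -0.7, -0.6]
width: 0.771
grip_force: 44.6
```

drive_tool([
  [0, 0, -0.001],
  [0, 0, -0.002],
  [0, 0, -0.002],
  [0, 0, -0.002],
], claw=[60, 60, 60, 60], yaw=[0, 0, 0, 0])

```text
time: 20.77
tool_pos: [0.5059, -0.3113, 0.171]
tcp_rot: [-2.511, -1.888, 0.0]
wrist_force: [-1.7, 1.9, 6.5]
width: 0.771
grip_force: 48.2
```

Contact with 6.5 N upward. I'll release gradually, open to 80 mm and rise.

drive_tool([
  [0, 0, 0.001],
  [0, 0, 0.001],
  [0, 0, 0.001],
  [0, 0, 0.001],
  [0, 0, 0.001],
  [0, 0, 0.001],
  [0, 0, 0.001],
  [0, 0, 0.001],
], claw=[66, 68, 70, 72, 74, 76, 80, 80], yaw=[0, 0, 0, 0, 0, 0, 0, 0], newtons=20)

```text
time: 21.43
tool_pos: [0.5059, -0.3113, 0.1706]
tcp_rot: [-2.511, -1.888, 0.0]
wrist_force: [1.0, -0.8, -0.1]
width: 0.941
grip_force: 0.0
```

drive_tool([
  [0, 0, 0],
  [0, 0, 0],
  [0, 0, 0.01],
  [0, 0, 0.03],
  [0, 0, 0.08],
  [0, 0, 0.16],
  [0, 0, 0.24],
  [0, 0, 0.3],
], claw=[80, 80, 80, 80, 80, 80, 80, 80], yaw=[0, 0, 0, 0, 0, 0, 0, 0])

```text
time: 22.1
tool_pos: [0.5063, -0.3116, 0.3252]
tcp_rot: [2.508, 1.886, 0.002]
wrist_force: [0.4, -0.8, -0.0]
width: 0.936
grip_force: 0.0
```

drive_tool([
  [-0.08, 0.08, 0],
  [-0.16, 0.16, 0],
  [-0.2, 0.24, 0],
  [-0.2, 0.3, 0],
  [-0.2, 0.36, 0],
  [-0.2, 0.4, 0],
  [-0.2, 0.4, 0],
  [-0.2, 0.4, 0],
], claw=[80, 80, 80, 80, 80, 80, 80, 80], yaw=[0, 0, 0, 0, 0, 0, 0, 0])

```text
time: 22.77
tool_pos: [0.4058, -0.1103, 0.3218]
tcp_rot: [2.507, 1.89, 0.002]
wrist_force: [-0.0, -0.5, 0.4]
width: 0.938
grip_force: 0.0
```

Run:
```python
from fit import *
for n in('top','scene'):
    c=grab(n); biscuits(n,win=(.42,.6,-.4,-.22),z=.017)
    P=cloud(c); x,y,z=P[...,0],P[...,1],P[...,2]; Q=P[np.hypot(x-.506,y+.311)<.022]
    A=np.c_[Q[:,:2]-[.506,-.311],np.ones(len(Q))]; print('plane',len(Q),np.linalg.lstsq(A,Q[:,2],rcond=None)[0].round(4))
im=c['color'][150:330,60:360,::-1]; cv2.imwrite('pics/end.png',cv2.resize(im,None,fx=2.6,fy=2.6))
```

```text
plane 194 [0.0225 0.0421 0.0186]
scene biscuit area 3197 xy [ 0.5086 -0.3101] rect [63.6 65.8] 45.0 rectc [ 0.5082 -0.3103]
plane 248 [-0.0005  0.0113  0.0184]
```

View pics/end.png

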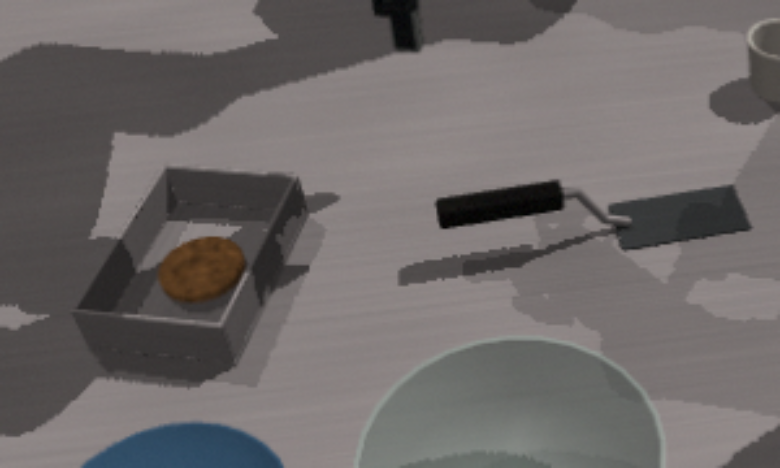

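The biscuit lies flat on the tin floor at px (202,269), its top at z≈0.018. The spatula lies flat at (680,217), and the arm is clear of everything. Handing in.

```bash
python3 -c "
from workcell import bot
print(bot.finish_job())"
```

```text
the job is handed in; nothing more can be done
None
```

I handed the job in after about 23 s of the 67 s limit: the round biscuit lies flat in the tin, and the spatula is released flat on the counter clear of the tray; the hand-in call returned no verdict.

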